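# Load the sprung scale to its lines

## Robot

A 7-joint arm with a two-finger parallel gripper is mounted at the origin on a cart in front of the work surface, level with it; the furniture and walls round the work are solid. World frame = base frame: x ahead of the robot, y to its left, z up, the work surface at z = 0. Lengths are in m, angles in rad, forces in N, time in s.
With the tool pointing down it reaches from about 0.425 to 0.925 m from the base axis. Payload 6.8 kg.
Tool frame: the origin (TCP) lies on the centre line of the jaws, within the pads' length; the fingertips stand bot.tip_reach ahead of it and the grasp point (between the pads) lies 3 mm ahead of it (bot.tip_reach is the distance from the TCP to the fingertips, in m); z points along the fingers, y is the line along which they close (so a half turn about z gives the same grasp; the last joint's range is limited). The gripper opens to 85 mm and grips with 20 to 120 N. Pads are 22 mm wide; open, the fingers measure 114 mm over their backs; the gripper's body (76 mm by 85 mm) begins 54 mm behind the grasp point. The pads swing forward as they close: fully open they stand 13 mm farther back than shut.
Start: joints at [-1.259, 0.477, 0.022, 1.555, -0.011, 1.109, -0.083], TCP at [0.275, 0.616, 0.253] pointing down, gripper open.
Joint ranges: [-2.96, 2.96], [-0.34, 2.1], [-1.41, 1.46], [0.24, 2.44], [-1.37, 4.51], [0.17, 1.92], [-2.96, 2.96]. Speed limits (rad/s): [2.39, 2.39, 3.14, 3.14, 3.14, 3.14, 3.14].

## Interface

Orientations are given as a unit quaternion [w, x, y, z].
In Python, from station import bot gives the robot as it stands.
- The arm moves only by the tool jog_arm, never from a script. Its argument "deltas" is a list of rows, each a list of 7 numbers: the shift along the world's x, y, z in m, then the turn, a rotation vector about the world's x, y, z in rad, then the opening, from 0 (shut) to 1 (fully open). In form: [[x, y, z, rx, ry, rz, grip], ...]. A call has 1 to 10 rows; each row shifts and turns the commanded pose from where the row before left it; what a row does not reach is not made up. A row lasts 1/10 s, in which the tool goes at most 50 mm and 8.59 degrees, less where a joint would pass 70% of its speed; a pose out of reach is approached as far as the arm can. A call with a gripper value outside its range is refused whole. The fingers move at their own pace and stop on an object; "newtons" is the grip in N (left out, the last holds). Time passes only in rows, so rows that do not move let the fingers close. It gives the time, the measured TCP pose, the force, the opening and the grip force at its end, in the units of the state.
- bot.get_obs(): the state, without advancing time (a new reading comes with each control period).
- bot.read_camera(name): name is "scene" or "top"; returns a dict with "img" (384x512x3 uint8, red, green, blue), "K" (3x3 intrinsics, pixels), "dist_coeffs" ([k1, k2, p1, p2, k3] as OpenCV has them; the pictures are not rectified), "eye" and "attitude" of the camera in the world. Camera axes: x right, y down, z forward; pixel columns grow to the right and rows downward; lengths in m; the calibration is good to about 2 mm. A picture is of the moment at which its call begins. There is no depth.
- bot.hand_in(): hands the job in; it is judged then, once.
The state is a dict: "t": time; "q": joint angles; "joint_vel": joint speeds; "joint_torque": joint torques, N m; "eef_pos": TCP position; "tool_rot": TCP orientation; "contact_force": force on the tool from outside, world axes, zero at the start; "torque": the same for the moment, N m; "gripper_width": opening from 0.0 (shut) to 1.0 (fully open); "grasp_force": force on a finger pad.
Only numpy, scipy, OpenCV 4.12 (cv2) and the standard library are available. Lean on these libraries where they do the work, as an engineer would, in place of code of your own. Each camera call takes 0.05 s, during which the arm holds its last target. There are 200 camera calls.

## Task

Set the sprung bench scale to its check load: put the steel collars on it one at a time, each threaded over the upright post of the pan and set down flat, until the pointer rests between the two black lines, then leave it standing free with any spare collars on the table. The post is loose-fitting and not quite in the middle of the pan, so feel for it gently: do not drop a collar on the scale or push the pan down to its stop, and leave the other things where they are.

Things in the scene. Friction and masses are not known exactly. Their poses are not given: they have to be found in the camera images.
- scale: grey bench scale, fixed to the table, right of the middle. Origin: on the table under the pan's middle; z up, x towards its mast. Base plate 170x110x18 mm (x -63 to +107 mm). The flat mast, 52 mm wide, 152 mm high, stands behind the pan, near face at x = +86 mm; two black lines on its white face mark the target band. The pointer is a thin black blade from pan to mast.
- pan_top (a point): centre of the upper face of the round aluminium pan (80 mm across, 6 mm thick); moves with the pan; 131 mm above the table when pan is 0. Axes as scale. Up to three collars fit over the pan's post (undersides 0, 16 and 32 mm above this point when seated).
- post_nominal (a point): where the top of the pan's upright post should be: 56 mm above pan_top. The real post (steel, 14 mm diameter, flat top) stands off it by up to 4 mm each in scale x and y, unmeasured, the same all through a run; it resists about 6 N sideways. A collar threads on only within about 1.5 mm of the real axis; else it rests on the post's top and pushes the pan down.
- pan (a joint): how far the pan has sunk, m: 0 at the top, 0.060 at the lower stop. Spring 267 N/m, damped (18 N s/m): 1 N more sinks it 3.7 mm. Empty it rests between 0.011 and 0.023 (hidden pan mass); each collar sinks it about 8 mm (7.6 to 8.4). The pointer is between the lines from 0.0328 to 0.0428, middle 0.0378; two or three collars do it.
- collar_1: plain steel collar (thick washer), 50 mm outside diameter, 16 mm high, bore 17 mm, about 0.22 kg; all four are alike. Origin: centre of the underside, z along the bore. Starts lying flat on the table, apart from the others; along x (towards and away from the robot) there is free room beside it for the fingers
- collar_2: plain steel collar (thick washer), 50 mm outside diameter, 16 mm high, bore 17 mm, about 0.22 kg; all four are alike. Origin: centre of the underside, z along the bore. Starts lying flat on the table, apart from the others; along x (towards and away from the robot) there is free room beside it for the fingers
- collar_3: plain steel collar (thick washer), 50 mm outside diameter, 16 mm high, bore 17 mm, about 0.22 kg; all four are alike. Origin: centre of the underside, z along the bore. Starts lying flat on the table, apart from the others; along x (towards and away from the robot) there is free room beside it for the fingers
- collar_4: plain steel collar (thick washer), 50 mm outside diameter, 16 mm high, bore 17 mm, about 0.22 kg; all four are alike. Origin: centre of the underside, z along the bore. Starts lying flat on the table, apart from the others; along x (towards and away from the robot) there is free room beside it for the fingers
- strip_a: bystander: green 4-way terminal strip, 43x45x34 mm, behind the collars; origin: centre of underside
- strip_b: bystander: green 5-way terminal strip, 43x56x34 mm, on the near side of the collars; origin: centre of underside
- strip_c: bystander: small green 2-way terminal strip, 43x23x34 mm, among the collars; origin: centre of underside
- dish: bystander: steel dish of screws, 65 mm across, 19 mm high, near left of the collars; origin: centre of underside
- gauge: bystander: plug gauge, 16x86x14 mm, left of the scale, in front of the tall cabinet; origin: centre of underside
- carton: bystander: small brown carton, 60x91x45 mm, near the right front; origin: centre of underside
- marker: bystander: marker pen, 15x134x16 mm, at the near edge; origin: centre of underside
There are look-alikes about, which are no part of the job. What is shaped like the collar_2 but blue is not meant.

How it is judged:
By the outcome, as a careful person would: the job done as asked, in the order asked, and still so for the second after the job is handed in, with the robot touching nothing.
It also fails if it takes over 72 s, if anything falls off the work surface, if the arm or the gripper's body presses on something with over 40 N, if the wrist force passes 120 N, or if a joint passes its speed limit or range.

## Working session

There is one attempt and no reset: what is moved stays moved. The work goes in short steps, Python scripts to look and compute and a tool call to move; the robot and the scene stay as the last step left them, time stands still between calls to the robot, and variables do not carry over. Pictures are saved under pics/ and viewed, at most 10 in all, crops included, and the job is handed in when it is done.

Besides the shell and the picture viewer there is one more tool, called after "Call:" by a JSON object that holds its "method" and its "body". jog_arm: Moves the arm, as the interface text tells. Its arguments: {"type":"object","properties":{"deltas":{"type":"array"},"newtons":{"type":"number"}},"required":["deltas"]}

```bash
mkdir -p pics; cat > h.py <<'E'
from station import bot
import numpy as np, cv2
from scipy.spatial.transform import Rotation as R
def cam(n):
    return bot.read_camera(n)
def pose(c):
    a=np.array(c["attitude"],float)
    M=a if a.shape==(3,3) else R.from_quat(a[[1,2,3,0]]).as_matrix()
    return M,np.array(c["eye"],float)
def ray(c,uv,z):
    M,e=pose(c)
    p=cv2.undistortPoints(np.array(uv,float).reshape(-1,1,2),np.array(c["K"]),np.array(c["dist_coeffs"])).reshape(-1,2)
    d=np.c_[p,np.ones(len(p))]@M.T
    return e+d*((z-e[2])/d[:,2])[:,None]
def proj(c,P):
    M,e=pose(c)
    r=cv2.Rodrigues(M.T)[0]
    return cv2.projectPoints(np.array(P,float).reshape(-1,1,3),r,-M.T@e,np.array(c["K"]),np.array(c["dist_coeffs"]))[0].reshape(-1,2)
E
python3 - <<'E'
from h import *
print(bot.tip_reach, bot.get_obs())
for n in("top","scene"):
    c=cam(n); print(n,c["K"],c["dist_coeffs"],c["eye"],c["attitude"])
    cv2.imwrite(f"pics/{n}0.png",cv2.resize(c["img"][:,:,::-1],(800,600),interpolation=cv2.INTER_CUBIC))
    np.save(f"{n}0.npy",c,allow_pickle=True)
E
```

```text
0.022 {'t': 0.0, 'q': array([-1.25907201,  0.47781835,  0.0223041 ,  1.55644231, -0.01148468,
        1.10928694, -0.08308632]), 'joint_vel': array([ 8.13382706e-04,  1.26524054e-03, -6.43717868e-04,  1.04429563e-03,
       -5.98717309e-05, -9.59853653e-04,  6.34867936e-04]), 'joint_torque': array([ 2.87454204e-04, -5.96457553e+01,  1.60771083e+00, -2.81198072e+01,
        1.24144630e-02,  9.13322379e-03,  1.09152538e-05]), 'eef_pos': array([0.27490192, 0.61588791, 0.25231661]), 'tool_rot': array([-1.24471450e-04,  2.08337777e-01,  9.78056510e-01, -9.05075378e-04]), 'contact_force': array([-0.46979728,  0.39292184,  0.10901061]), 'torque': array([-0.02887283, -0.01819037, -0.01255257]), 'grasp_force': 0.0, 'gripper_width': 0.9992469160377881}
top [[389.09122421   0.         260.80835856]
 [  0.         389.09122421 194.75078516]
 [  0.           0.           1.        ]] [-0.04714327  0.          0.          0.          0.        ] [0.33136997 0.0328591  1.39963775] [ 0.04210763 -0.69824849  0.7129038  -0.04943847]
scene [[496.18901978   0.         265.88220279]
 [  0.         496.18901978 198.52067387]
 [  0.           0.           1.        ]] [0.04166339 0.         0.         0.         0.        ] [-0.00228454 -0.894504    0.93698095] [-0.43155685  0.86902427 -0.21808711  0.10484991]
```

View pics/top0.png

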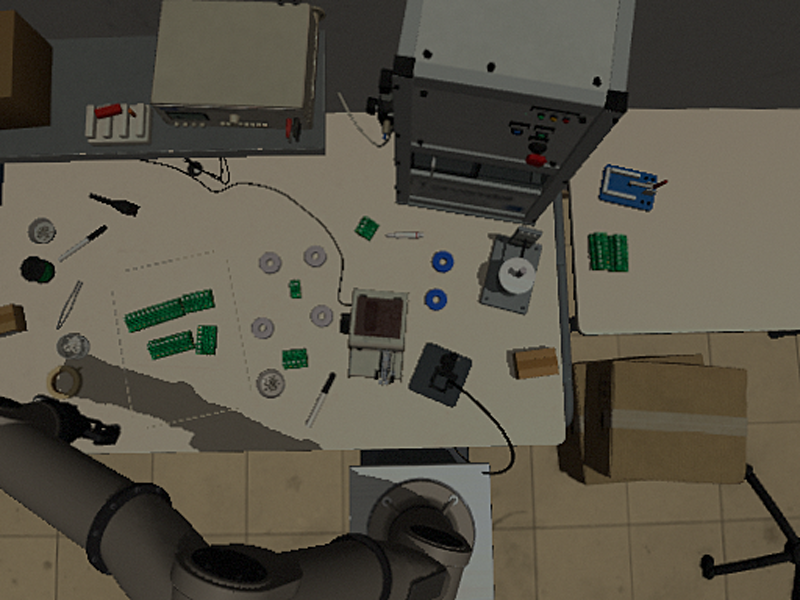

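View pics/scene0.png

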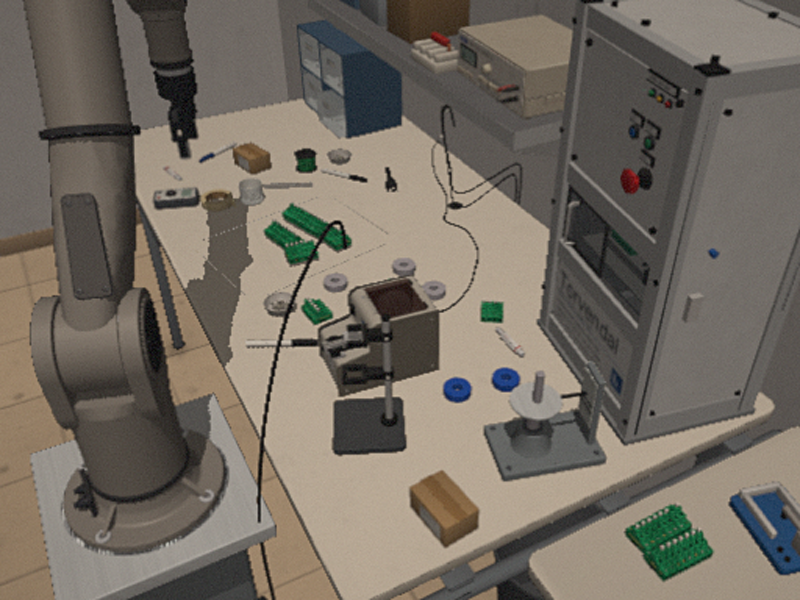

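```bash
python3 - <<'E'
from h import *
t=np.load("top0.npy",allow_pickle=True).item(); s=np.load("scene0.npy",allow_pickle=True).item()
def crop(c,x,y,w,h,k): 
    return cv2.resize(c["img"][y:y+h,x:x+w,::-1],None,fx=k,fy=k,interpolation=cv2.INTER_CUBIC)
a=crop(t,155,150,66,74,6)   # collars
b=crop(t,300,140,50,62,6)
d=crop(s,300,225,100,90,8)
im=np.zeros((600,800,3),np.uint8)
im[:444,:396]=a; im[:372,400:700]=b
cv2.imwrite("pics/t1.png",im)
cv2.imwrite("pics/s1.png",cv2.resize(d,(800,600)) if 0 else crop(s,300,230,100,75,8))
for (u,v) in [(270,262),(315,256),(262,328),(321,315)]:
    x,y=int(u/1.5625),int(v/1.5625)
    print((x,y)); print(t["img"][y-9:y+10,x-9:x+10].mean(2).astype(int)) if u==270 else 0
    W=11; g=t["img"][y-W:y+W+1,x-W:x+W+1].astype(float)
    # saturation-like: r-b
    m=(g[:,:,0]-g[:,:,2]); 
    if u==270: print(m.astype(int)[2:-2,2:-2])
E
```

```text
(172, 167)
[[118 116 118 116 116 116 116 116 115 115 115 116 117 116 117 116 118 115
  116]
 [117 115 117 116 118 117 117 117 117 116 117 116 118 116 114 116 117 117
  117]
 [116 117 116 117 116 116 117 119 119 120 120 120 120 117 116 117 115 114
  117]
 [117 116 116 115 116 118 107  86  93  94  95  94 105 114 119 116 116 116
  118]
 [117 116 116 118 117 113  96  86  86  88  90  88  94  96 107 119 118 118
  116]
 [116 116 118 118 111  93  94  95  94  94  95  94  95  92  96 115 120 116
  116]
 [116 118 119 113  96  90  96  96  98  98  99  96  97  95  95  89 101 119
  119]
 [116 119 105  85  96  95  97 102  94  72  71  90  96  97  93  76  92 121
  117]
 [116 120  99  73  95  97  99  83  60  62  71  87  89  95  96  85  81 105
  119]
 [118 119 104  80  98  96  93  68  77 110 113  96  83  94  95  93  80  97
  119]
 [116 121 105  80 100  96  93  77  94 125 123 102  81  95  95  97  75  94
  120]
 [117 119 101  77  94  96  97  85  96 125 116  98  90  95  97  91  70  97
  122]
 [118 119  97  62  98  95  95  93  95 101  97  91  94  96  85  63  76 108
  119]
 [117 119 113  90  82  94  93  95  9
[... 924 characters left out ...]
25 23]
 [23 25 20  5  7  7  7  7  8 10 14  9  5  9  7  5 10 21 24]
 [24 24 20  7  7  7  7  5 16 23 24 18  8  5  8  5  7 20 24]
 [23 25 19  8  6  8  5  7 19 25 27 21  7  6  5  6  5 20 24]
 [23 24 20  8  7  6  8  7 20 26 24 12  7  6  7  6  8 19 26]
 [23 26 19  8  7  8  6  6 10 14 10  7  7  7  6  2 11 21 24]
 [23 24 22 14  3  6  6  8  6  5  5  8  8  6  6  4 16 23 23]
 [23 24 24 24 16  7  6  6  6  7  7  7  6  7  4 10 20 24 23]
 [22 23 23 22 25 14  6  6  8  7  8  5  6  2  3 17 23 24 23]
 [22 24 23 23 25 23 15  5  3  2  2  2  5 16 22 22 23 23 24]
 [22 22 22 23 23 24 22 22 18 15 19 22 23 23 24 24 23 24 24]
 [23 21 22 23 22 24 24 24 24 23 24 26 24 24 23 24 24 23 23]]
(201, 163)
(167, 209)
(205, 201)
```

View pics/t1.png

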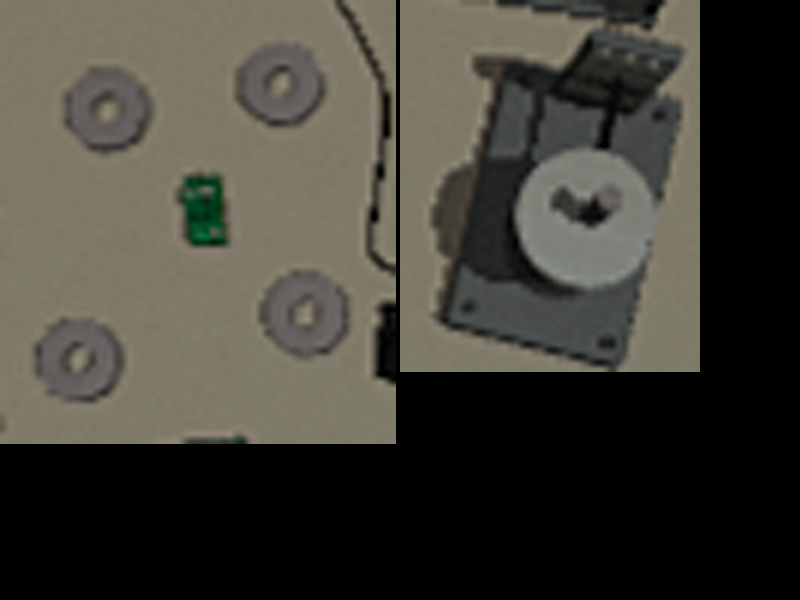

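View pics/s1.png

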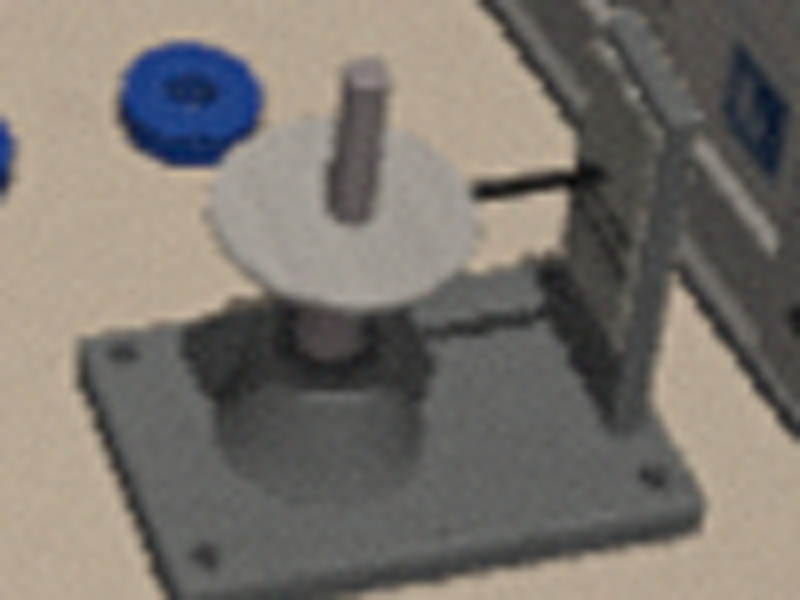

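```bash
cat >> h.py <<'E'
def tri(c1,p1,c2,p2):
    A=[];b=[]
    for c,p in((c1,p1),(c2,p2)):
        M,e=pose(c); q=ray(c,[p],0)[0]; d=q-e; d/=np.linalg.norm(d); Q=np.eye(3)-np.outer(d,d); A.append(Q); b.append(Q@e)
    x=np.linalg.solve(sum(A),sum(b))
    return x,[np.linalg.norm(A[i]@x-b[i]) for i in(0,1)]
E
python3 - <<'E'
from h import *
t=np.load("top0.npy",allow_pickle=True).item(); s=np.load("scene0.npy",allow_pickle=True).item()
for (u,v) in [(172.4,167.7),(201.3,163.6),(167.7,209.6),(205.4,201.7)]:
    x,y=int(round(u)),int(round(v)); W=11
    g=t["img"][y-W:y+W+1,x-W:x+W+1].astype(float)
    m=((g[:,:,0]-g[:,:,2])<15).astype(np.uint8)
    cs=max(cv2.findContours(m,cv2.RETR_EXTERNAL,cv2.CHAIN_APPROX_NONE)[0],key=cv2.contourArea)
    (cx,cy),r=cv2.minEnclosingCircle(cs)
    f=cv2.drawContours(m*0,[cs],-1,1,-1); yy,xx=np.nonzero(f)
    c=(xx.mean()+x-W,yy.mean()+y-W)
    P=ray(t,[c],0.014)[0]; Q=proj(s,P)[0]
    print(np.round(c,2),np.round((cx+x-W,cy+y-W,r),2),len(xx),P.round(4),"eqv dia",2*np.sqrt(len(xx)/np.pi)*1.387/389,"scene800",(Q+.5)*1.5625)
f=lambda p,k,o:((p[0]+.5)/k-.5+o[0],(p[1]+.5)/k-.5+o[1])
tp=lambda x,y:f((x-400,y),6,(300,140)); sp=lambda x,y:f((x,y),8,(300,230))
print("post top",tri(t,tp(608,197),s,sp(367,72)))
print("pan",tri(t,tp(586,218),s,sp(343,213)))
print("post foot",sp(353,212))
# base corners top z=.018
for p in[(440,322),(618,367),(684,100),(505,65)]: print(ray(t,[tp(*p)],.018)[0].round(4))
for p in [(85,345),(175,598),(703,500)]: print("s",ray(s,[sp(*p)],.018)[0].round(4))
for p in[(377,330),(404,290),(352,290),(350,378),(400,382)]: print("box",ray(t,[(p[0]/1.5625,p[1]/1.5625)],.1)[0].round(3))
E
```

```text
[172.45 167.81] [172.3  167.95   7.  ] 155 [0.6167 0.3348 0.014 ] eqv dia 0.05008962359618863 scene800 [404.43194739 264.75649369]
[201.38 163.57] [201.28 163.6    7.14] 157 [0.6302 0.2297 0.014 ] eqv dia 0.050411746681876 scene800 [433.87107949 288.20421321]
[167.55 209.61] [167.6  209.6    7.09] 159 [0.4649 0.3511 0.014 ] eqv dia 0.05073182447958495 scene800 [335.80001075 280.38919321]
[205.56 201.9 ] [205.5  202.     7.16] 162 [0.4899 0.2149 0.014 ] eqv dia 0.05120819008998544 scene800 [375.07148188 311.89800151]
post top (array([ 0.5597397 , -0.22053209,  0.16593551]), [np.float64(0.0002703838351497316), np.float64(0.0002703838351497419)])
pan (array([ 0.55838311, -0.21913504,  0.10921907]), [np.float64(0.0003732034628664142), np.float64(0.000373203462866577)])
post foot (343.6875, 256.0625)
[ 0.5134 -0.1466  0.018 ]
[ 0.4841 -0.2523  0.018 ]
[ 0.6464 -0.3003  0.018 ]
[ 0.6701 -0.192   0.018 ]
s [ 0.5126 -0.1554  0.018 ]
s [ 0.4809 -0.2562  0.018 ]
s [ 0.6437 -0.2995  0.018 ]
box [0.446 0.084 0.1  ]
box [0.532 0.024 0.1  ]
box [0.534 0.137 0.1  ]
box [0.345 0.143 0.1  ]
box [0.335 0.037 0.1  ]
```

```bash
python3 - <<'E'
from h import *
t=np.load("top0.npy",allow_pickle=True).item(); s=np.load("scene0.npy",allow_pickle=True).item()
k=lambda a,b:((a+.5)/1.5625-.5,(b+.5)/1.5625-.5)
T=lambda p,q:print(p,q,*[np.round(v,3) for v in tri(t,k(*p),s,k(*q))])
T((455,378),(345,245)); T((455,378),(387,322)); T((490,472),(265,470)); T((513,430),(275,400)); T((404,290),(437,310));T((352,290),(384,285));T((500,195),(600,400));T((405,60),(580,10))
# scene point heights if at stand location
for z in (0,.1,.2,.3,.4,.5): print(z,(proj(s,[.4,-.08,z])[0]+.5)*1.5625,(proj(t,[.4,-.08,z])[0]+.5)*1.5625)
E
```

```text
(455, 378) (345, 245) [ 0.335 -0.055  0.366] [0.004 0.004]
(455, 378) (387, 322) [ 0.358 -0.076  0.235] [0.02 0.02]
(490, 472) (265, 470) [ 0.147 -0.147  0.103] [0.003 0.003]
(513, 430) (275, 400) [ 0.208 -0.167  0.232] [0.032 0.032]
(404, 290) (437, 310) [0.526 0.026 0.131] [0.002 0.002]
(352, 290) (384, 285) [0.507 0.144 0.122] [0.025 0.025]
(500, 195) (600, 400) [ 0.746 -0.196  0.014] [0.024 0.024]
(405, 60) (580, 10) [0.771 0.026 0.599] [0.013 0.013]
0 [403.19824471 428.83349179] [451.22033895 353.1788148 ]
0.1 [402.18636508 384.36635521] [454.9179301  350.80156457]
0.2 [401.06623553 335.36054788] [459.22629663 348.03116387]
0.3 [399.81820398 281.02651584] [464.3102831  344.76136458]
0.4 [398.41726712 220.36615678] [470.39986498 340.8438787 ]
0.5 [396.83104839 152.09525532] [477.82580421 336.06532645]
```

Call:
{"method": "jog_arm", "body": {"deltas": [[0.034,-0.028,0.01,0,0,-0.115,1],[0.034,-0.028,0.01,0,0,-0.115,1],[0.034,-0.028,0.01,0,0,-0.115,1],[0.034,-0.028,0.01,0,0,-0.115,1],[0.034,-0.028,0.01,0,0,-0.115,1],[0.034,-0.028,0,0,0,-0.115,1],[0.034,-0.028,0,0,0,-0.115,1],[0.034,-0.028,0,0,0,-0.115,1],[0.034,-0.028,0,0,0,-0.115,1],[0.036,-0.029,0,0,0,-0.117,1]], "newtons": 40}}

```text
t: 1.1
eef_pos: [0.6178, 0.3344, 0.3029]
tool_rot: [-0.0, 0.709, 0.705, -0.0]
contact_force: [0.7, 0.3, -0.2]
gripper_width: 1.001
grasp_force: 0.0
```

Call:
{"method": "jog_arm", "body": {"deltas": [[-0.001,0,-0.04,0,0,0.005,1],[0,0,-0.05,0,0,0,1],[0,0,-0.05,0,0,0,1],[0,0,-0.05,0,0,0,1],[0,0,-0.04,0,0,0,1],[0,0,-0.025,0,0,0,1],[0,0,-0.01,0,0,0,1],[0,0,-0.008,0,0,0,1],[0,0,0,0,0,0,1]]}}

```text
t: 2.0
eef_pos: [0.6163, 0.3355, 0.0303]
tool_rot: [0.0, 0.706, 0.709, 0.0]
contact_force: [-0.4, -0.5, -0.0]
gripper_width: 0.997
grasp_force: 0.0
```

```bash
python3 - <<'E'
from h import *
c=cam("scene"); t=cam("top"); print(bot.tip_reach)
def crop(c,P,w,h,k):
    x,y=proj(c,P)[0].astype(int); print(x-w//2,y-h//2)
    return cv2.resize(c["img"][y-h//2:y+h//2,x-w//2:x+w//2,::-1],None,fx=k,fy=k,interpolation=cv2.INTER_CUBIC)
cv2.imwrite("pics/g1.png",crop(c,[.617,.335,.02],80,60,10))
E
```

```text
0.022
218 137
```

View pics/g1.png

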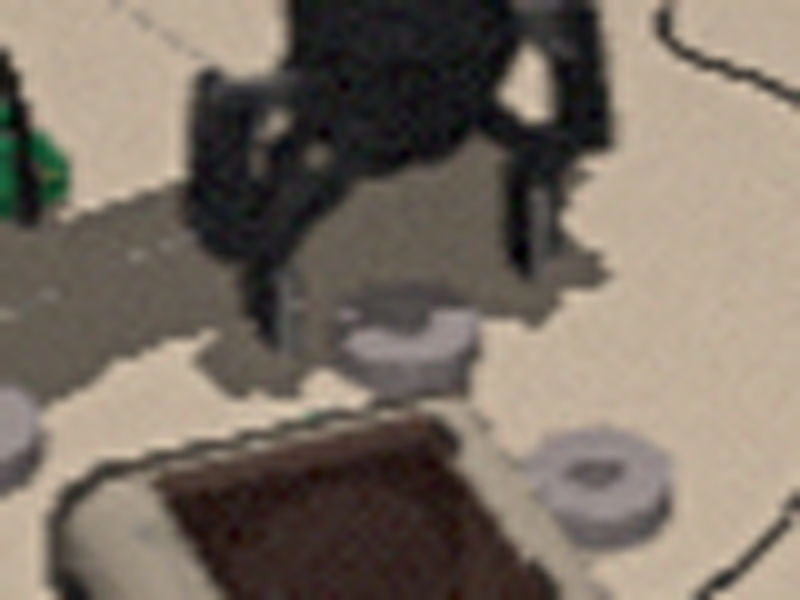

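```bash
python3 - <<'E'
from h import *
c=np.load("scene0.npy",allow_pickle=True).item()
for z in (0,.008,.015,.021,.03): print(z,[((proj(c,[.6163+d,.3355,z])[0]+.5-[218,137])*10).round() for d in (-.0425,-.05,.0425,.05)])
E
```

```text
0 [array([293., 393.]), array([273., 399.]), array([519., 325.]), array([538., 319.])]
0.008 [array([292., 373.]), array([272., 379.]), array([519., 305.]), array([538., 299.])]
0.015 [array([292., 356.]), array([271., 362.]), array([518., 288.]), array([538., 282.])]
0.021 [array([291., 340.]), array([271., 347.]), array([518., 273.]), array([538., 267.])]
0.03 [array([290., 318.]), array([270., 324.]), array([518., 250.]), array([538., 244.])]
```

Call:
{"method": "jog_arm", "body": {"deltas": [[0,-0.001,-0.007,0,0,0,1],[0,0,0,0,0,0,0.3],[0,0,0,0,0,0,0.3],[0,0,0,0,0,0,0.3],[0,0,0,0,0,0,0.3],[0,0,0,0,0,0,0.3]], "newtons": 40}}

```text
t: 2.7
eef_pos: [0.6166, 0.3345, 0.0242]
tool_rot: [0.0, 0.706, 0.709, 0.0]
contact_force: [-1.4, -0.8, 6.3]
gripper_width: 0.564
grasp_force: 41.0
```

Call:
{"method": "jog_arm", "body": {"deltas": [[0,0,0.02,0,0,0,0.3],[0,0,0.045,0,0,0,0.3],[0,0,0.045,0,0,0,0.3],[0,-0.01,0.045,0,0,0,0.3],[0,-0.03,0.035,0,0,0,0.3],[0,-0.045,0.02,0,0,0,0.3],[-0.006,-0.048,0,0,0,0,0.3],[-0.006,-0.048,0,0,0,0,0.3],[-0.006,-0.048,0,0,0,0,0.3],[-0.006,-0.048,0,0,0,0,0.3]]}}

```text
t: 3.7
eef_pos: [0.5912, 0.0555, 0.233]
tool_rot: [-0.0, 0.706, 0.709, -0.0]
contact_force: [0.4, 0.1, -1.3]
gripper_width: 0.573
grasp_force: 42.3
```

Call:
{"method": "jog_arm", "body": {"deltas": [[-0.006,-0.048,0,0,0,0,0.3],[-0.006,-0.048,0,0,0,0,0.3],[-0.006,-0.048,0,0,0,0,0.3],[-0.006,-0.048,0,0,0,0,0.3],[-0.006,-0.048,0,0,0,0,0.3],[-0.003,-0.028,0,0,0,0,0.3],[0,-0.01,0,0,0,0,0.3],[0,0,0,0,0,0,0.3],[0,0,0,0,0,0,0.3]]}}

```text
t: 4.6
eef_pos: [0.5595, -0.2187, 0.2328]
tool_rot: [-0.001, 0.705, 0.709, 0.0]
contact_force: [-0.3, 0.6, -1.8]
gripper_width: 0.566
grasp_force: 42.3
```

Call:
{"method": "jog_arm", "body": {"deltas": [[0,-0.002,-0.015,0,0,0,0.3],[0,0,-0.012,0,0,0,0.3],[0,0,-0.006,0,0,0,0.3],[0,0,0,0,0,0,0.3],[0,0,0,0,0,0,0.3]]}}

```text
t: 5.1
eef_pos: [0.5591, -0.2224, 0.2001]
tool_rot: [-0.0, 0.706, 0.709, -0.0]
contact_force: [-0.3, 0.3, -2.1]
gripper_width: 0.567
grasp_force: 42.3
```

Call:
{"method": "jog_arm", "body": {"deltas": [[0,0,-0.007,0,0,0,0.3],[0,0,-0.007,0,0,0,0.3],[0,0,-0.004,0,0,0,0.3],[0,0,0,0,0,0,0.3],[0,0,0,0,0,0,0.3]]}}

```text
t: 5.6
eef_pos: [0.5591, -0.2226, 0.1823]
tool_rot: [-0.0, 0.706, 0.708, -0.0]
contact_force: [-0.0, 0.2, -2.5]
gripper_width: 0.566
grasp_force: 42.3
```

```bash
python3 - <<'E'
from h import *
c=cam("scene"); print(bot.get_obs()["contact_force"])
cv2.imwrite("pics/p1.png",cv2.resize(c["img"][215:305,290:410,::-1],None,fx=6,fy=6,interpolation=cv2.INTER_CUBIC)); print(bot.get_obs()["contact_force"])
E
```

```text
[ 1.51539692  0.02290312 -2.18556895]
[ 1.51539692  0.02290312 -2.18556895]
```

View pics/p1.png

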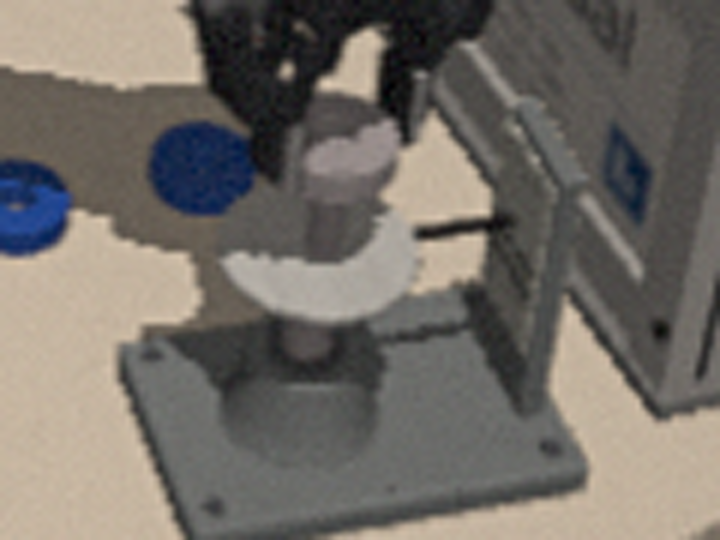

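Call:
{"method": "jog_arm", "body": {"deltas": [[0,0.001,-0.008,0,0,0,0.3],[0,0,-0.012,0,0,0,0.3],[0,0,-0.01,0,0,0,0.3],[0,0,-0.004,0,0,0,0.3],[0,0,0,0,0,0,0.3],[0,0,0,0,0,0,0.3]]}}

```text
t: 6.25
eef_pos: [0.559, -0.2217, 0.1482]
tool_rot: [-0.0, 0.706, 0.708, -0.0]
contact_force: [0.4, -0.6, -1.5]
gripper_width: 0.561
grasp_force: 42.3
```

Call:
{"method": "jog_arm", "body": {"deltas": [[0,0,-0.006,0,0,0,0.3],[0,0,-0.005,0,0,0,0.3],[0,0,-0.004,0,0,0,0.3],[0,0,-0.004,0,0,0,0.3],[0,0,-0.002,0,0,0,0.3],[0,0,0,0,0,0,0.3],[0,0,0,0,0,0,0.3]]}}

```text
t: 6.95
eef_pos: [0.5591, -0.2216, 0.1274]
tool_rot: [0.0, 0.706, 0.709, 0.0]
contact_force: [0.1, -1.1, -0.1]
gripper_width: 0.566
grasp_force: 42.5
```

Call:
{"method": "jog_arm", "body": {"deltas": [[0,0,0,0,0,0,0.62],[0,0,0,0,0,0,0.7],[0,0,0,0,0,0,0.95],[0,0,0,0,0,0,0.95],[0,0,0.01,0,0,0,0.95],[0,0,0.03,0,0,0,0.95],[0,0,0.045,0,0,0,0.95],[0,0,0.04,0,0,0,0.95],[0,0,0.02,0,0,0,0.95]]}}

```text
t: 7.85
eef_pos: [0.5603, -0.2226, 0.277]
tool_rot: [0.002, 0.706, 0.708, 0.001]
contact_force: [0.6, -0.3, -0.4]
gripper_width: 0.943
grasp_force: 0.0
```

```bash
python3 - <<'E'
from h import *
c=cam("scene"); print(bot.get_obs()["eef_pos"])
cv2.imwrite("pics/p2.png",cv2.resize(c["img"][230:305,300:400,::-1],None,fx=8,fy=8,interpolation=cv2.INTER_CUBIC))
E
```

```text
[ 0.56124495 -0.22298694  0.27917117]
```

View pics/p2.png

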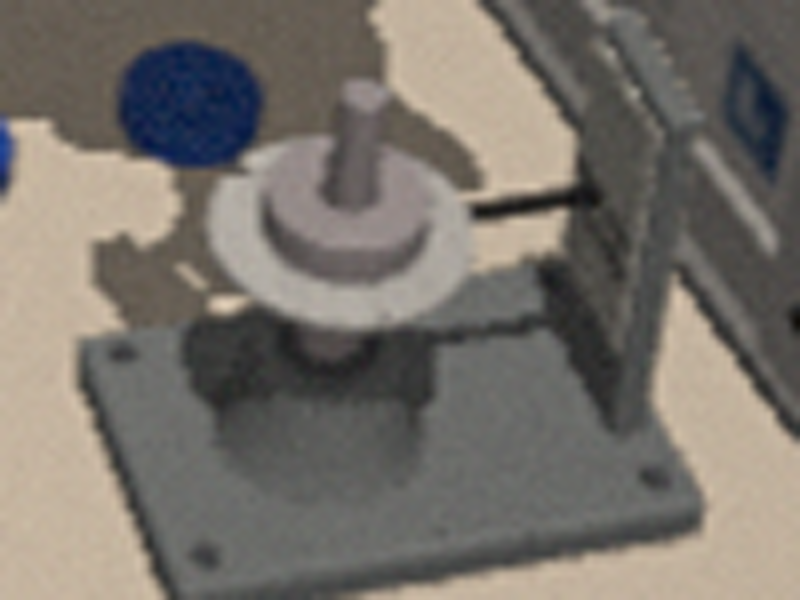

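Call:
{"method": "jog_arm", "body": {"deltas": [[0.004,0.02,0,0,0,0,1],[0.006,0.04,0,0,0,0,1],[0.008,0.048,0,0,0,0,1],[0.008,0.048,0,0,0,0,1],[0.008,0.048,0,0,0,0,1],[0.008,0.048,0,0,0,0,1],[0.008,0.048,0,0,0,0,1],[0.008,0.048,0,0,0,0,1],[0.008,0.048,0,0,0,0,1],[0.004,0.038,-0.02,0,0,0,1]]}}

```text
t: 8.9
eef_pos: [0.6307, 0.2165, 0.2552]
tool_rot: [0.001, 0.705, 0.709, 0.003]
contact_force: [-0.3, 0.0, 0.4]
gripper_width: 1.0
grasp_force: 0.0
```

Call:
{"method": "jog_arm", "body": {"deltas": [[0,0.017,-0.03,0,0,0,1],[0,0,-0.05,0,0,0,1],[0,0,-0.05,0,0,0,1],[0,0,-0.04,0,0,0,1],[0,0,-0.02,0,0,0,1],[0,0,0,0,0,0,1],[0,0,0,0,0,0,1]]}}

```text
t: 9.6
eef_pos: [0.6296, 0.2294, 0.0631]
tool_rot: [0.0, 0.706, 0.708, 0.0]
contact_force: [0.4, 0.6, 0.4]
gripper_width: 0.998
grasp_force: 0.0
```

Call:
{"method": "jog_arm", "body": {"deltas": [[0.0005,0,-0.02,0,0,0,1],[0,0,-0.014,0,0,0,1],[0,0,-0.006,0,0,0,1],[0,0,0,0,0,0,1],[0,0,0,0,0,0,0.3],[0,0,0,0,0,0,0.3],[0,0,0,0,0,0,0.3],[0,0,0,0,0,0,0.3],[0,0,0,0,0,0,0.3]]}}

```text
t: 10.5
eef_pos: [0.6304, 0.2296, 0.0237]
tool_rot: [0.0, 0.706, 0.708, 0.001]
contact_force: [-0.4, -0.3, 5.6]
gripper_width: 0.565
grasp_force: 40.7
```

Call:
{"method": "jog_arm", "body": {"deltas": [[0,0,0.02,0,0,0,0.3],[0,0,0.045,0,0,0,0.3],[0,0,0.045,0,0,0,0.3],[0,-0.01,0.045,0,0,0,0.3],[-0.004,-0.03,0.035,0,0,0,0.3],[-0.006,-0.045,0.02,0,0,0,0.3],[-0.008,-0.048,0,0,0,0,0.3],[-0.008,-0.048,0,0,0,0,0.3],[-0.008,-0.048,0,0,0,0,0.3],[-0.008,-0.048,0,0,0,0,0.3]]}}

```text
t: 11.5
eef_pos: [0.5867, -0.0494, 0.2326]
tool_rot: [-0.0, 0.706, 0.709, 0.0]
contact_force: [0.4, -0.4, -2.8]
gripper_width: 0.567
grasp_force: 42.3
```

Call:
{"method": "jog_arm", "body": {"deltas": [[-0.008,-0.048,0,0,0,0,0.3],[-0.008,-0.048,0,0,0,0,0.3],[-0.008,-0.048,0,0,0,0,0.3],[-0.005,-0.04,0,0,0,0,0.3],[0,-0.026,0,0,0,0,0.3],[0,-0.01,0,0,0,0,0.3],[0,0,0,0,0,0,0.3],[0,0,0,0,0,0,0.3]]}}

```text
t: 12.3
eef_pos: [0.559, -0.2657, 0.232]
tool_rot: [-0.001, 0.705, 0.709, 0.0]
contact_force: [0.1, 0.5, -1.3]
gripper_width: 0.565
grasp_force: 42.3
```

Call:
{"method": "jog_arm", "body": {"deltas": [[0,0.02,0,0,0,0,0.3],[0,0.018,0,0,0,0,0.3],[0,0.006,-0.01,0,0,0,0.3],[0,0,-0.015,0,0,0,0.3],[0,0,-0.012,0,0,0,0.3],[0,0,-0.004,0,0,0,0.3],[0,0,0,0,0,0,0.3],[0,0,0,0,0,0,0.3]]}}

```text
t: 13.1
eef_pos: [0.5586, -0.2244, 0.1913]
tool_rot: [0.0, 0.706, 0.708, -0.0]
contact_force: [0.6, 0.7, -2.5]
gripper_width: 0.563
grasp_force: 42.3
```

Call:
{"method": "jog_arm", "body": {"deltas": [[0,0,-0.006,0,0,0,0.3],[0,0,-0.006,0,0,0,0.3],[0,0,-0.006,0,0,0,0.3],[0,0,-0.002,0,0,0,0.3],[0,0,0,0,0,0,0.3],[0,0,0,0,0,0,0.3]]}}

```text
t: 13.7
eef_pos: [0.5586, -0.2234, 0.1712]
tool_rot: [-0.0, 0.706, 0.709, -0.0]
contact_force: [0.2, 1.1, -2.5]
gripper_width: 0.567
grasp_force: 42.3
```

Call:
{"method": "jog_arm", "body": {"deltas": [[0.0005,0.0015,0,0,0,0,0.3],[0,0,-0.006,0,0,0,0.3],[0,0,-0.006,0,0,0,0.3],[0,0,-0.003,0,0,0,0.3],[0,0,0,0,0,0,0.3],[0,0,0,0,0,0,0.3]]}}

```text
t: 14.3
eef_pos: [0.5591, -0.2222, 0.1562]
tool_rot: [-0.0, 0.706, 0.708, -0.0]
contact_force: [0.1, 0.0, -1.2]
gripper_width: 0.565
grasp_force: 42.3
```

Call:
{"method": "jog_arm", "body": {"deltas": [[0,0,-0.006,0,0,0,0.3],[0,0,-0.005,0,0,0,0.3],[0,0,-0.005,0,0,0,0.3],[0,0,-0.003,0,0,0,0.3],[0,0,-0.0015,0,0,0,0.3],[0,0,0,0,0,0,0.3],[0,0,0,0,0,0,0.3]]}}

```text
t: 15.0
eef_pos: [0.5591, -0.222, 0.1359]
tool_rot: [-0.0, 0.706, 0.709, 0.0]
contact_force: [-0.9, 0.9, -0.2]
gripper_width: 0.564
grasp_force: 42.5
```

Call:
{"method": "jog_arm", "body": {"deltas": [[0,0,-0.0005,0,0,0,0.3],[0,0,0,0,0,0,0.62],[0,0,0,0,0,0,0.7],[0,0,0,0,0,0,0.95],[0,0,0,0,0,0,0.95],[0,0,0.01,0,0,0,0.95],[0,0,0.03,0,0,0,0.95],[0,0,0.045,0,0,0,0.95],[0,0,0.045,0,0,0,0.95],[0,0,0.02,0,0,0,0.95]]}}

```text
t: 16.0
eef_pos: [0.5605, -0.2233, 0.2907]
tool_rot: [0.003, 0.706, 0.708, 0.002]
contact_force: [1.2, -0.4, -0.8]
gripper_width: 0.952
grasp_force: 0.0
```

Call:
{"method": "jog_arm", "body": {"deltas": [[0,0.04,0,0,0,0,0.95],[0,0.04,0,0,0,0,0.95],[0,0.04,0,0,0,0,0.95],[0,0.03,0,0,0,0,0.95],[0,0,0,0,0,0,0.95],[0,0,0,0,0,0,0.95]]}}

```text
t: 16.6
eef_pos: [0.5592, -0.0717, 0.286]
tool_rot: [0.0, 0.705, 0.709, 0.0]
contact_force: [0.4, -0.5, 0.1]
gripper_width: 0.949
grasp_force: 0.0
```

```bash
python3 - <<'E'
from h import *
c=cam("scene"); t=cam("top"); np.save("scene2.npy",c,allow_pickle=True); np.save("top2.npy",t,allow_pickle=True)
im=np.zeros((600,800,3),np.uint8)
a=cv2.resize(c["img"][230:295,320:392,::-1],None,fx=8,fy=8,interpolation=cv2.INTER_CUBIC); im[:520,:576]=a
a=cv2.resize(t["img"][145:195,314:350,::-1],None,fx=6,fy=6,interpolation=cv2.INTER_CUBIC); im[:300,580:796]=a
cv2.imwrite("pics/p3.png",im)
# expected pointer tip/band lines on mast face, scale frame
o=np.array([.5585,-.219,0]); ax=np.array([.96,-.28,0]); ay=np.array([.28,.96,0])
for P in (.0213,.0293,.0328,.0378,.0428):
    print(P,[((proj(c,o+ax*.086+ay*yy+[0,0,.131-P+dz])[0]+.5-[320,230])*8).round() for yy in(0.,.02) for dz in (-.003,)])
E
```

```text
0.0213 [array([457., 178.]), array([432., 133.])]
0.0293 [array([454., 197.]), array([429., 153.])]
0.0328 [array([452., 205.]), array([427., 161.])]
0.0378 [array([450., 217.]), array([425., 173.])]
0.0428 [array([448., 229.]), array([423., 185.])]
```

View pics/p3.png

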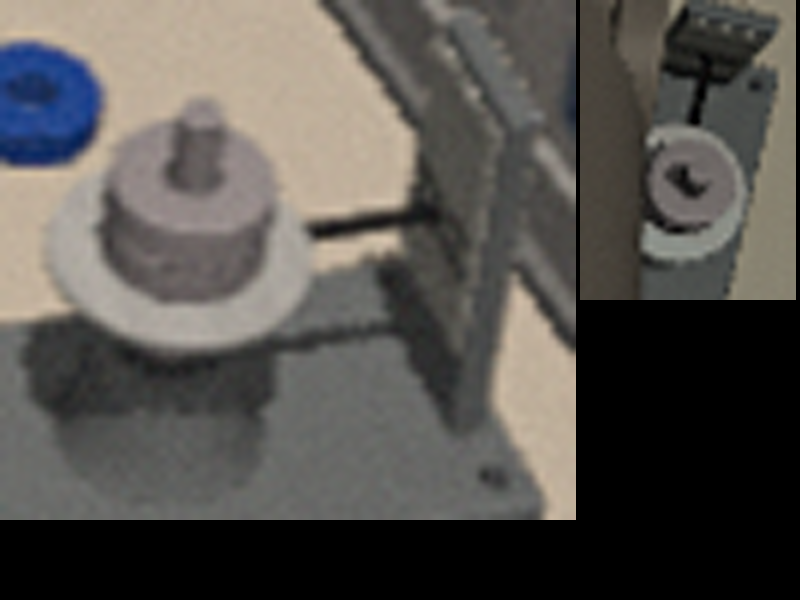

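```bash
python3 - <<'E'
from h import *
g=np.mean([cam("scene")["img"].astype(float) for _ in range(6)],0)
s=np.load("scene0.npy",allow_pickle=True).item()["img"].astype(float)
def f(i): 
    a=i[236:286,362:387,::-1]; a=np.clip((a-25)*2.6,0,255).astype(np.uint8)
    return cv2.resize(a,None,fx=12,fy=12,interpolation=cv2.INTER_CUBIC)
cv2.imwrite("pics/p4.png",np.hstack([f(s),np.zeros((600,40,3),np.uint8),f(g)]))
o=np.array([.5585,-.219,0]); ax=np.array([.96,-.28,0]); ay=np.array([.28,.96,0])
c=np.load("scene0.npy",allow_pickle=True).item()
for z in(.152,): print([((proj(c,o+ax*.086+ay*y+[0,0,z])[0]+.5-[362,236])*12).round() for y in(-.026,.026)])
E
```

```text
[array([263., 114.]), array([161., -59.])]
```

View pics/p4.png

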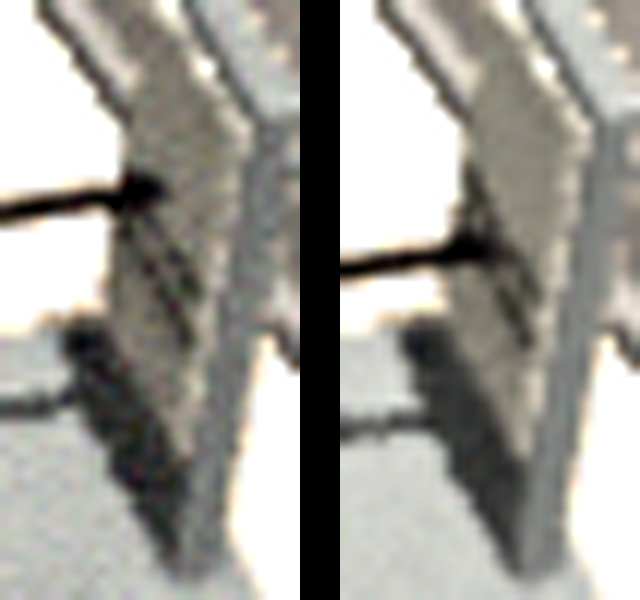

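```bash
python3 -c "
from h import *
print(bot.get_obs()['t'],bot.get_obs()['joint_vel'].round(3)); print(bot.hand_in())"
```

```text
17.0 [-0.003 -0.001 -0.005  0.002 -0.001 -0.002 -0.001]
the job is handed in; nothing more can be done
None
```

I set two collars flat over the post. In the last camera view the pointer sits between the two black lines, with my estimate of pan sink between 0.035 and 0.0375 m. The two spare collars were left where they lay on the table, and I handed the job in at 17 s with the arm clear of the scale.

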